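# Unstack a culture dish and return its spacer plate to the spacer pile

## Robot

A 6-joint arm with a two-finger parallel gripper is mounted at the origin on a cart in front of the work surface, level with it; the furniture and walls round the work are solid. World frame = base frame: x ahead of the robot, y to its left, z up, the work surface at z = 0. Lengths are in mm, angles in rad, forces in N, time in s.
With the tool pointing down it reaches from about 275 to 1000 mm from the base axis. Payload 8.4 kg.
Tool frame: the origin (TCP) lies at the very end of the fingers, on their centre line; the grasp point (between the pads) lies 19 mm behind it; z points along the fingers, y is the line along which they close (so a half turn about z gives the same grasp; the last joint's range is limited). The gripper opens to 85 mm and grips with 20 to 120 N. Pads are 22 mm wide; open, the fingers measure 114 mm over their backs; the gripper's body (76 mm by 85 mm) begins 54 mm behind the grasp point. The pads swing forward as they close: fully open they stand 13 mm farther back than shut.
Start: joints at [1.122, 0.353, 1.633, -0, 1.155, -0.002], TCP at [270.05, 563.65, 231.281] pointing down, gripper open.
Joint ranges: [-2.63, 2.63], [-0.92, 2.1], [0.06, 2.66], [-1.3, 4.44], [0, 2.69], [-3.02, 3.02]. Speed limits (rad/s): [2.22, 2.22, 2.79, 3.14, 3.14, 3.14].

## Interface

Orientations are given as a unit quaternion [x, y, z, w].
In Python, from cell import env gives the robot as it stands.
- The arm moves only by the tool send_rows, never from a script. Its arguments are lists of equal length, an entry for each row: "travel": the shift along the tool's x, y, z in m, a list of three; "delta_rot": the turn, a rotation vector about the tool's x, y, z in degrees, a list of three; "jaw": the opening, from -1 (shut) to 1 (fully open). In form: {"travel": [[dx, dy, dz], ...], "delta_rot": [[ax, ay, az], ...], "jaw": [jaw, ...]}. A call has 1 to 12 rows; each row is the pose to reach, as a shift and turn from the pose commanded when the call began, along the tool's axes at that moment; what a row does not reach only later rows make up. A row lasts 1/12 s, in which the tool goes at most 41.7 mm and 7.16 degrees, less where a joint would pass 70% of its speed; a pose out of reach is approached as far as the arm can. A call with a gripper value outside its range is refused whole. The fingers move at their own pace and stop on an object; the grip force is fixed at half the most. Time passes only in rows, so rows that repeat a pose let the fingers close. It gives the time, the measured TCP pose, the force, the opening and the grip force at its end, in the units of the state.
- env.read_state(): the state, without advancing time (a new reading comes with each control period).
- env.camera(name): name is "side" or "top" or "wrist"; returns (picture, depth): 400x640x3 uint8, red, green, blue; 400x640 float32, mm along the optical axis (not along the pixel's ray), 0 where there is no reading.
- env.camera_model(name): a dict with "camera_matrix" (3x3 intrinsics, pixels), "extrinsics" (4x4, takes a point from camera to world coordinates). Camera axes: x right, y up, looking along -z (the intrinsics and any distortion apply to the point x, -y, -z); pixel columns grow to the right and rows downward; lengths in mm; the calibration is good to about 2 mm. A picture is of the moment at which its call begins: read the wrist's pose just before it. camera_model takes no time and is no camera call; for the wrist camera it gives the pose at the moment of the call.
- env.sign_off(): hands the job in; it is judged then, once.
The state is a dict: "t": time; "joint_pos": joint angles; "dq": joint speeds; "joint_efforts": joint torques, N m; "tool_pos": TCP position; "tool_rot": TCP orientation; "ft_force": force on the tool from outside, world axes, zero at the start; "moment": the same for the moment, N m; "finger_gap": opening from 0.0 (shut) to 1.0 (fully open); "grip_force": force on a finger pad.
Only numpy, scipy, OpenCV 4.12 (cv2) and the standard library are available. Lean on these libraries where they do the work, as an engineer would, in place of code of your own. Each camera call takes 0.05 s, during which the arm holds its last target. There are 200 camera calls.

## Task

Two culture dishes are stacked with a green spacer plate between them. Take the upper dish off and set it down flat in the middle of the white tile, then take the spacer plate off the lower dish and lay it squarely on top of the pile of spacer plates, edges lined up. Keep the dish and the plate level on the way.

Things in the scene. Friction and masses are not known exactly. Their poses are not given: they have to be found in the camera images.
- dish_center (a point): Upper culture (petri) dish, round, clear with beige agar, lid on, loose, about 30 g, on top of the stack. Grip it across its round wall, which is 56 mm across and 12 mm high, from any side. This point is its centre, 6 mm above its underside and 6 mm below the top of the wall. z is up.
- spacer_center (a point): Spacer plate in the stack, loose, about 80 g: green plastic slab 64 (x) by 96 (y) by 8 mm with a black rib 4 mm high, 8 mm wide under each 96 mm end, 12 mm in all. A lower dish carries the slab between the ribs. Grip it across the 64 mm, half-way along, where no rib is. The point is its centre, 6 mm below the slab's flat top, 6 mm above the ribs' underside. z is up; the ends are alike.
- pile_center (a point): Upper one of the two equal green spacer plates that lie on one another on the worktop as the spacer pile (64 mm along x, 96 mm along y, 12 mm high each, ribs down, loose). The point is its centre, 6 mm below its flat top; the pile is 24 mm high. The flat yellow block of similar outline elsewhere is a paper notepad, no part of the pile.
- tile_center (a point): Centre of the top face of the white ceramic tile, 90 by 90 by 8 mm, fixed on the worktop. z is up. A bulky cream instrument, 175 mm high, stands on the worktop straight ahead of the robot, between the left and right work areas: carry over it (everything else near the work is lower).
Mind the look-alikes: they are no part of the job. What is shaped like the part that bears pile_center but orange is not meant.

How it is judged:
By the outcome, as a careful person would: the job done as asked, in the order asked, and still so for the second after the job is handed in, with the robot touching nothing.
It also fails if it takes over 72 s, if anything falls off the work surface, if the arm or the gripper's body presses on something with over 40 N, if the wrist force passes 120 N, or if a joint passes its speed limit or range.

## Working session

There is one attempt and no reset: what is moved stays moved. The work goes in short steps, Python scripts to look and compute and a tool call to move; the robot and the scene stay as the last step left them, time stands still between calls to the robot, and variables do not carry over. Pictures are saved under pics/ and viewed, at most 10 in all, crops included, and the job is handed in when it is done.

Besides the shell and the picture viewer there is one more tool, called after "Request:" in YAML: its name, and indented under it one key for each argument. send_rows: Moves the arm, as the interface text tells. Its arguments: {"type":"object","properties":{"travel":{"type":"array","items":{"type":"array","items":{"type":"number"}}},"delta_rot":{"type":"array","items":{"type":"array","items":{"type":"number"}}},"jaw":{"type":"array","items":{"type":"number"}}},"required":["travel","delta_rot","jaw"]}

```bash
mkdir -p pics
cat > h.py <<'E'
from cell import env
import numpy as np, cv2
from scipy.spatial.transform import Rotation as R
def snap(name,fn):
    m=env.camera_model(name); im,d=env.camera(name)
    cv2.imwrite(f'pics/{fn}.png',im[:,:,::-1]); np.savez(f'pics/{fn}.npz',im=im,d=d,K=m['camera_matrix'],E=m['extrinsics'])
    return m,im,d
def cloud(fn):
    z=np.load(f'pics/{fn}.npz'); K=z['K'];d=z['d']; v,u=np.mgrid[0:400,0:640]
    p=np.stack([(u-K[0,2])/K[0,0]*d,-(v-K[1,2])/K[1,1]*d,-d],-1)
    return p@z['E'][:3,:3].T+z['E'][:3,3], z['im'],d
E
python3 - <<'E'
from h import *
m,_,_=snap('top','t0'); print({k:np.round(v,3) if not isinstance(v,str) else v for k,v in m.items()})
m,_,_=snap('side','s0'); print({k:np.round(v,2) if not isinstance(v,str) else v for k,v in m.items()})
s=env.read_state(); print(s)
E
```

```text
{'camera_matrix': array([[448.657,   0.   , 319.191],
       [  0.   , 448.657, 196.078],
       [  0.   ,   0.   ,   1.   ]]), 'extrinsics': array([[-2.800000e-02,  9.980000e-01, -5.100000e-02,  3.984270e+02],
       [-1.000000e+00, -2.800000e-02, -8.000000e-03,  4.298500e+01],
       [-1.000000e-02,  5.100000e-02,  9.990000e-01,  1.418597e+03],
       [ 0.000000e+00,  0.000000e+00,  0.000000e+00,  1.000000e+00]])}
{'camera_matrix': array([[457.7 ,   0.  , 317.88],
       [  0.  , 457.7 , 198.41],
       [  0.  ,   0.  ,   1.  ]]), 'extrinsics': array([[ 8.2000e-01,  3.4000e-01, -4.6000e-01, -1.1029e+02],
       [-5.7000e-01,  5.1000e-01, -6.4000e-01, -7.9482e+02],
       [ 2.0000e-02,  7.9000e-01,  6.1000e-01,  8.3045e+02],
       [ 0.0000e+00,  0.0000e+00,  0.0000e+00,  1.0000e+00]])}
{'t': 0.1, 'joint_pos': array([ 1.12158239e+00,  3.53605453e-01,  1.63404247e+00, -2.74164475e-05,
        1.15521102e+00, -2.41789421e-03]), 'dq': array([-1.20982169e-03, -9.84718069e-05, -1.53964125e-03, -1.15399766e-03,
        3.14694347e-04,  1.22962891e-03]), 'joint_efforts': array([ 1.74185454e-03, -6.06367493e+01, -3.42814779e+01,  2.75423881e-04,
        4.09062850e-03,  1.00762686e-04]), 'tool_pos': array([269.88325561, 563.25832403, 230.62756758]), 'tool_rot': array([ 2.21539026e-01,  9.75151301e-01, -6.19876848e-04, -1.29542420e-04]), 'ft_force': array([0.67390545, 0.20827092, 0.31901646]), 'moment': array([-0.01182933, -0.03330989, -0.02328359]), 'grip_force': 0.0, 'finger_gap': 1.000993073640412}
```

View pics/t0.png

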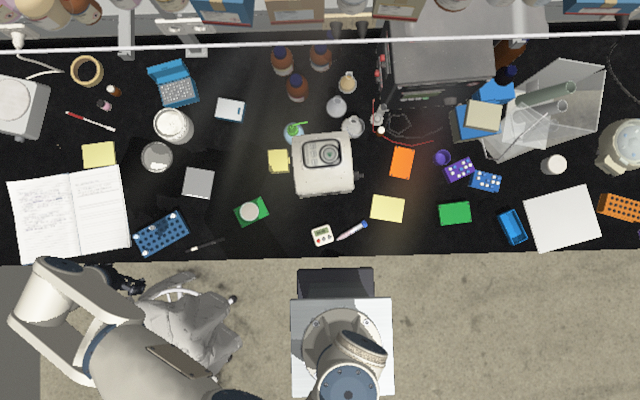

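View pics/s0.png

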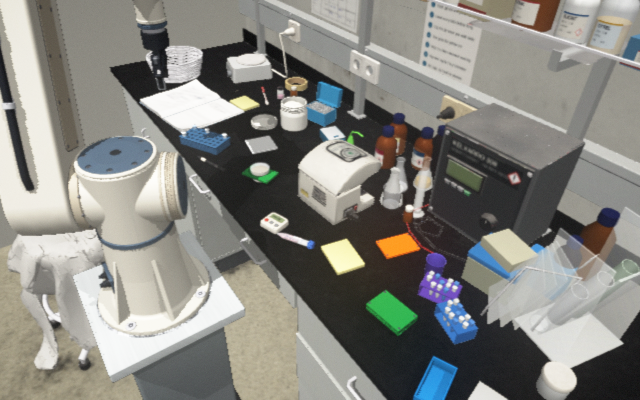

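Stack: green plate with a dish at top (251,211). Pile: green at (455,213); the orange one at (402,162) and the yellow notepads are look-alikes. Tile candidates are the grey-white square (198,182), about 28 px or 90 mm, and the small white/blue object (230,109). I'll confirm with a crop and the depth.

Run:
```python
from h import *
P,im,d=cloud('t0')
a=cv2.resize(im[90:240,130:280],None,fx=4,fy=4,interpolation=cv2.INTER_CUBIC)
b=cv2.resize(im[140:240,365:490],None,fx=1.6,fy=1.6)
c=np.zeros((600,800,3),np.uint8); c[:,:600]=a; c[:160,600:800]=b
cv2.imwrite('pics/c0.png',c[:,:,::-1])
for n,(u,v) in dict(dish=(250,211),plate=(262,204),pile=(455,213),tile=(198,182),other=(230,109),orange=(402,162),yel=(387,208),dish2=(157,157),instr=(322,165)).items():
    print(n,P[v,u].round(1),im[v,u])
hsv=cv2.cvtColor(im,cv2.COLOR_RGB2HSV)
def box(mask,n):
    q=P[mask][:,:2].astype(np.float32); print(n,len(q),cv2.minAreaRect(q),'z',np.median(P[mask][:,2]))
v,u=np.mgrid[0:400,0:640]
g=(hsv[:,:,0]>50)&(hsv[:,:,0]<80)&(hsv[:,:,1]>130)&(d>0)
box(g&(abs(u-251)<25)&(abs(v-211)<22),'plate');box(g&(abs(u-455)<25)&(abs(v-213)<22),'pile')
t=(P[:,:,2]>3)&(abs(u-198)<22)&(abs(v-182)<22)&(hsv[:,:,2]>90); box(t,'tile')
t=(P[:,:,2]>27)&(abs(u-251)<12)&(abs(v-211)<12)&(hsv[:,:,1]<120); box(t,'dish')
```

```text
dish [429.2 268.4  40.7] [201 196 185]
plate [450.5 233.7  20.9] [ 73 176  95]
pile [ 405.6 -364.4   24.1] [ 65 177  94]
tile [526.1 436.2   9. ] [172 171 168]
other [749.9 325.7  34.3] [217 220 217]
orange [ 570.6 -208.9   10.9] [248 147  61]
yel [ 427.2 -156.1   14.7] [241 237 176]
dish2 [611.  569.4  -1.6] [166 164 155]
instr [550.2  43.1 161.9] [146 147 141]
plate 270 ((428.59674072265625, 270.1787414550781), (66.91072845458984, 96.5479507446289), 24.773889541625977) z 18.74479441436995
pile 692 ((406.6778869628906, -368.5594177246094), (69.07486724853516, 107.49858856201172), 7.103179454803467) z 23.48893012036035
tile 724 ((487.4793701171875, 258.8051452636719), (458.2277526855469, 89.78587341308594), 78.66395568847656) z 7.1547945171688525
dish 289 ((427.9385986328125, 272.2358703613281), (56.361541748046875, 58.7003173828125), 88.00762176513672) z 35.0932945982604
```

View pics/c0.png

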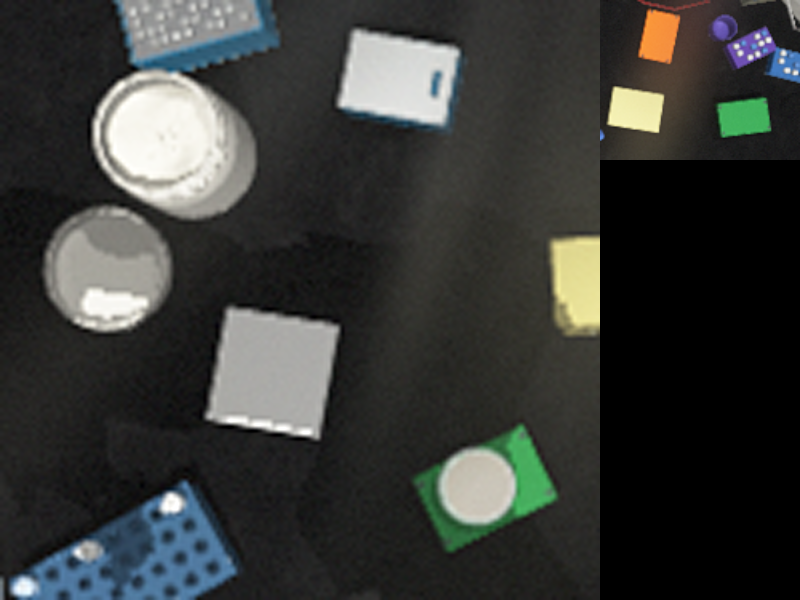

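```bash
cat >> h.py <<'E'
def plan(x,y,z,close_deg):
    s=env.read_state(); r=R.from_quat(s['tool_rot'])
    c=np.radians(close_deg); best=None
    for k in (0,np.pi):
        yv=np.array([np.cos(c+k),np.sin(c+k),0]); zv=np.array([0,0,-1.]); T=R.from_matrix(np.stack([np.cross(yv,zv),yv,zv],1))
        d=(r.inv()*T).as_rotvec(degrees=True)
        if best is None or np.linalg.norm(d)<np.linalg.norm(best): best=d
    print('pos',s['tool_pos'].round(1),'t',s['t'],'travel m',(r.inv().apply(np.array([x,y,z])-s['tool_pos'])/1000).round(4),'rot',best.round(2))
E
python3 -c "
from h import *
plan(428,271,231,24.8)
print(env.camera_model('wrist'))"
```

```text
pos [269.9 563.3 230.6] t 0.1 travel m [-2.689e-01 -1.953e-01 -1.000e-04] rot [-7.00e-02  3.00e-02  3.96e+01]
{'camera_matrix': array([[286.36124192,   0.        , 319.45400418],
       [  0.        , 286.36124192, 197.75504333],
       [  0.        ,   0.        ,   1.        ]]), 'extrinsics': array([[ 4.31462123e-01, -8.65177972e-01, -2.55553348e-01,
         2.05195980e+02],
       [ 9.02130998e-01,  4.13887448e-01,  1.21888651e-01,
         5.95882222e+02],
       [ 3.14947151e-04, -2.83132933e-01,  9.59080624e-01,
         3.71492497e+02],
       [ 0.00000000e+00,  0.00000000e+00,  0.00000000e+00,
         1.00000000e+00]])}
```

Request:
send_rows:
  travel:
    - [-0.012, -0.009, 0]
    - [-0.034, -0.025, 0]
    - [-0.062, -0.045, 0]
    - [-0.092, -0.067, 0]
    - [-0.122, -0.089, 0]
    - [-0.152, -0.11, 0.01]
    - [-0.182, -0.132, 0.02]
    - [-0.21, -0.153, 0.035]
    - [-0.236, -0.171, 0.05]
    - [-0.256, -0.186, 0.065]
    - [-0.269, -0.195, 0.075]
    - [-0.269, -0.195, 0.08]
  delta_rot:
    - [0, 0, 2]
    - [0, 0, 5]
    - [0, 0, 9]
    - [0, 0, 13]
    - [0, 0, 17]
    - [0, 0, 21]
    - [0, 0, 25]
    - [0, 0, 29]
    - [0, 0, 33]
    - [0, 0, 36]
    - [0, 0, 38.5]
    - [0, 0, 39.6]
  jaw: [1, 1, 1, 1, 1, 1, 1, 1, 1, 1, 1, 1]

```text
t: 1.1
tool_pos: [428.5, 268.0, 149.8]
tool_rot: [0.541, 0.841, -0.001, -0.0]
ft_force: [0.3, -0.6, 0.5]
finger_gap: 0.999
grip_force: 0.0
```

Run:
```python
from h import *
snap('wrist','w0')
P,im,d=cloud('w0'); hsv=cv2.cvtColor(im,cv2.COLOR_RGB2HSV)
near=(np.hypot(P[...,0]-428,P[...,1]-271)<75)&(d>0)
g=near&(hsv[...,0]>45)&(hsv[...,0]<85)&(hsv[...,1]>110)&(P[...,2]>14)&(P[...,2]<26)
q=P[g]; print('plate',g.sum(),cv2.minAreaRect(q[:,:2].astype(np.float32)),np.median(q[:,2]))
dm=near&(P[...,2]>28)&(P[...,2]<38)&(hsv[...,1]<90)
q=P[dm]; print('dish',dm.sum(),cv2.minEnclosingCircle(q[:,:2].astype(np.float32)),q[:,:2].mean(0),np.median(q[:,2]))
plan(428,271,18,24.8)
```

```text
plate 2671 ((429.29754638671875, 273.010498046875), (64.14877319335938, 95.69483947753906), 24.463844299316406) 18.0707202708316
dish 3149 ((430.7834777832031, 276.47576904296875), 29.771448135375977) [430.45904971 277.51634697] 34.098088633555165
pos [427.9 269.3 149.6] t 1.15 travel m [0.0016 0.0012 0.1316] rot [-0.16  0.03 -0.35]
```

View pics/w0.png

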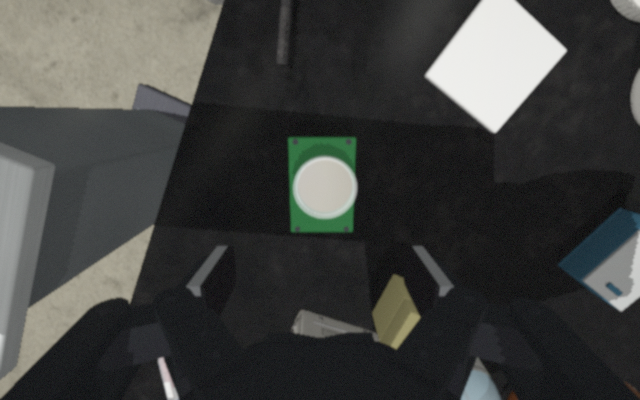

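```bash
cat >> h.py <<'E'
def ray(fn,u,v,z):
    f=np.load(f'pics/{fn}.npz'); K=f['K'];E=f['E']
    r=E[:3,:3]@np.array([(u-K[0,2])/K[0,0],-(v-K[1,2])/K[1,1],-1]); o=E[:3,3]
    return o+r*(z-o[2])/r[2]
def blob(fn,mask,z):
    cs,_=cv2.findContours(mask.astype(np.uint8),0,2); c=max(cs,key=cv2.contourArea)[:,0]
    return np.array([ray(fn,u,v,z)[:2] for u,v in c],np.float32)
E
python3 - <<'E'
from h import *
P,im,d=cloud('w0'); hsv=cv2.cvtColor(im,cv2.COLOR_RGB2HSV); v,u=np.mgrid[0:400,0:640]
g=(hsv[...,0]>45)&(hsv[...,0]<85)&(hsv[...,1]>110)&(abs(u-322)<50)&(abs(v-185)<60)
print('plate',cv2.minAreaRect(blob('w0',g,20)))
dm=(hsv[...,1]<70)&(hsv[...,2]>120)&(abs(u-325)<37)&(abs(v-187)<37)
print('dish',cv2.minEnclosingCircle(blob('w0',dm,32)),cv2.fitEllipse(blob('w0',dm,32)))
t=(hsv[...,1]<40)&(hsv[...,2]>150)&(abs(u-496)<76)&(v<140)
b=blob('w0',t,8); print('tile',cv2.minAreaRect(b),cv2.contourArea(b))
P,im,d=cloud('t0'); hsv=cv2.cvtColor(im,cv2.COLOR_RGB2HSV)
t=(hsv[...,1]<60)&(hsv[...,2]>110)&(abs(u-198)<20)&(abs(v-182)<20)
print('tile top',cv2.minAreaRect(blob('t0',t,8)))
g=(hsv[...,0]>45)&(hsv[...,0]<85)&(hsv[...,1]>110)&(abs(u-251)<25)&(abs(v-211)<20)
print('plate top',cv2.minAreaRect(blob('t0',g,20)))
E
```

```text
plate ((429.2458801269531, 273.6386413574219), (65.738525390625, 98.15560913085938), 24.552352905273438)
dish ((430.9725036621094, 276.09234619140625), 30.68178367614746) ((430.92718505859375, 276.0281677246094), (59.61875915527344, 60.836341857910156), 30.36506462097168)
tile ((524.74609375, 440.3063659667969), (90.06096649169922, 90.03549194335938), 78.99369812011719) 7794.208342611324
tile top ((524.335693359375, 437.44805908203125), (90.41352844238281, 91.55865478515625), 78.88290405273438)
plate top ((427.822509765625, 269.2814025878906), (64.4261474609375, 97.30052947998047), 24.985036849975586)
```

The picture shows the stack seen from above: the dish is at (325,187), on the plate spanning (288–356, 137–233). The white tile is at (496,62). I'll go down a bit and look again.

Request:
send_rows:
  travel:
    - [0.0015, 0.001, 0.012]
    - [0.003, 0.002, 0.03]
    - [0.004, 0.003, 0.05]
    - [0.004, 0.003, 0.065]
    - [0.004, 0.003, 0.07]
    - [0.004, 0.003, 0.07]
    - [0.004, 0.003, 0.07]
  delta_rot:
    - [0, 0, 0]
    - [0, 0, 0]
    - [0, 0, 0]
    - [0, 0, 0]
    - [0, 0, 0]
    - [0, 0, 0]
    - [0, 0, 0]
  jaw: [1, 1, 1, 1, 1, 1, 1]

```text
t: 1.73
tool_pos: [429.4, 277.0, 81.8]
tool_rot: [0.538, 0.843, 0.0, 0.0]
ft_force: [0.3, -0.6, 0.2]
finger_gap: 1.001
grip_force: 0.0
```

Run:
```python
from h import *
snap('wrist','w1')
P,im,d=cloud('w1'); hsv=cv2.cvtColor(im,cv2.COLOR_RGB2HSV)
near=(np.hypot(P[...,0]-429,P[...,1]-273)<70)
g=near&(hsv[...,0]>45)&(hsv[...,0]<85)&(hsv[...,1]>110)
print('plate',cv2.minAreaRect(blob('w1',g,20)))
dm=near&(hsv[...,1]<70)&(hsv[...,2]>120)
b=blob('w1',dm,32);print('dish',cv2.minEnclosingCircle(b),cv2.fitEllipse(b))
plan(429,273,19,24.6)
```

```text
plate ((428.552978515625, 274.5973205566406), (65.77903747558594, 96.52652740478516), 24.83375358581543)
dish ((431.08380126953125, 275.6706237792969), 30.503053665161133) ((431.01519775390625, 275.5307312011719), (59.072479248046875, 60.50184631347656), 29.922653198242188)
pos [429.8 277.1  82.2] t 1.7833 travel m [-0.0034 -0.0025  0.0632] rot [ 0.07 -0.01  0.23]
```

View pics/w1.png

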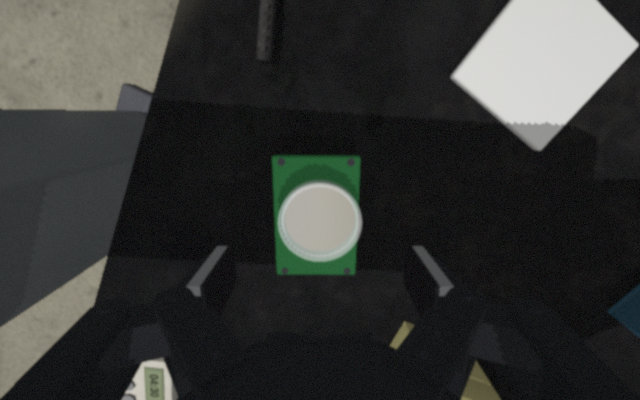

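Dish at (320,221), plate at (317,215), and the jaws straddle the dish evenly. Descending.

Request:
send_rows:
  travel:
    - [-0.001, 0, 0.01]
    - [-0.002, 0, 0.025]
    - [-0.0025, -0.0005, 0.04]
    - [-0.0025, -0.0005, 0.052]
    - [-0.0025, -0.0005, 0.059]
    - [-0.0025, -0.0005, 0.061]
    - [-0.0025, -0.0005, 0.061]
    - [-0.0025, -0.0005, 0.061]
  delta_rot:
    - [0, 0, 0]
    - [0, 0, 0]
    - [0, 0, 0]
    - [0, 0, 0]
    - [0, 0, 0]
    - [0, 0, 0]
    - [0, 0, 0]
    - [0, 0, 0]
  jaw: [1, 1, 1, 1, 1, 1, 1, 1]

```text
t: 2.45
tool_pos: [430.4, 274.2, 20.7]
tool_rot: [0.539, 0.842, 0.0, 0.0]
ft_force: [-0.5, -0.1, 0.1]
finger_gap: 1.002
grip_force: 0.0
```

```bash
python3 -c "
from h import *
plan(430.5,274.5,18.5,24.6)
print(env.read_state()['ft_force'])"
```

```text
pos [430.4 274.2  20.7] t 2.45 travel m [0.0002 0.0002 0.0022] rot [ 0.04 -0.01  0.2 ]
[-0.51878264 -0.12944646  0.07224496]
```

Request:
send_rows:
  travel:
    - [0, 0, 0.001]
    - [0, 0, 0.002]
    - [0, 0, 0.002]
    - [0, 0, 0.002]
    - [0, 0, 0.002]
    - [0, 0, 0.002]
    - [0, 0, 0.002]
    - [0, 0, 0.002]
    - [0, 0, 0.002]
    - [0, 0, 0.002]
  delta_rot:
    - [0, 0, 0]
    - [0, 0, 0]
    - [0, 0, 0]
    - [0, 0, 0]
    - [0, 0, 0]
    - [0, 0, 0]
    - [0, 0, 0]
    - [0, 0, 0]
    - [0, 0, 0]
    - [0, 0, 0]
  jaw: [1, 1, -1, -1, -1, -1, -1, -1, -1, -1]

```text
t: 3.28
tool_pos: [430.2, 274.1, 19.0]
tool_rot: [0.539, 0.842, 0.0, 0.0]
ft_force: [-1.9, -2.0, 10.5]
finger_gap: 0.608
grip_force: 60.6
```

Request:
send_rows:
  travel:
    - [0, 0, -0.001]
    - [0, 0, -0.003]
    - [0, 0, -0.006]
    - [0, 0, -0.01]
    - [0, 0, -0.02]
    - [0, 0, -0.03]
    - [0, 0, -0.04]
    - [0, 0, -0.04]
  delta_rot:
    - [0, 0, 0]
    - [0, 0, 0]
    - [0, 0, 0]
    - [0, 0, 0]
    - [0, 0, 0]
    - [0, 0, 0]
    - [0, 0, 0]
    - [0, 0, 0]
  jaw: [-1, -1, -1, -1, -1, -1, -1, -1]

```text
t: 3.95
tool_pos: [431.3, 274.8, 60.7]
tool_rot: [0.539, 0.842, 0.002, 0.001]
ft_force: [0.3, 0.9, -0.3]
finger_gap: 0.608
grip_force: 62.5
```

Run:
```python
from h import *
snap('wrist','w2'); snap('side','s1')
a=cv2.imread('pics/w2.png')[150:400,160:480]; b=cv2.imread('pics/s1.png')[130:210,220:320]
c=np.zeros((600,800,3),np.uint8); c[:375,:480]=cv2.resize(a,(480,375)); c[:256,480:800]=cv2.resize(b,(320,256)); cv2.imwrite('pics/c2.png',c[:380])
```

```text
(no output)
```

View pics/c2.png

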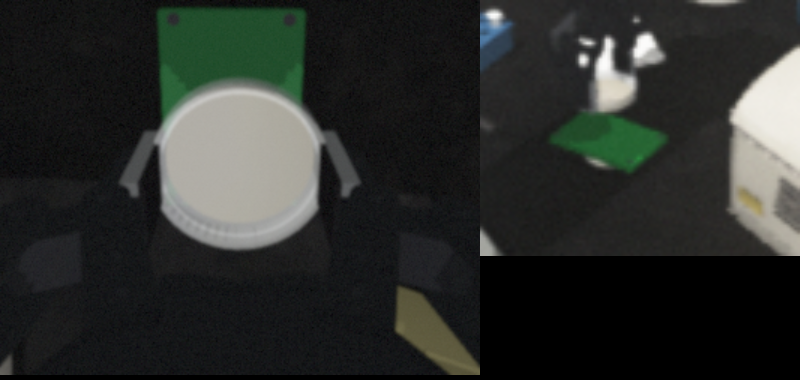

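The dish is held level and clear of the plate. Next, plan the move to the tile.

Run:
```python
from h import *
P,im,d=cloud('w2'); hsv=cv2.cvtColor(im,cv2.COLOR_RGB2HSV); v,u=np.mgrid[0:400,0:640]
dm=(hsv[...,1]<70)&(hsv[...,2]>140)&(abs(u-320)<52)&(abs(v-254)<52)
b=blob('w2',dm,73);print('dish',cv2.minEnclosingCircle(b),np.median(P[dm],0))
plan(524.5,439,60,24.6)
```

```text
dish ((431.4942932128906, 275.8541259765625), 29.82401466369629) [429.36130619 279.77764993  75.73326708]
pos [430.5 274.3  59.1] t 4.05 travel m [ 0.1101  0.1544 -0.0006] rot [ 0.1  -0.01  0.2 ]
```

Request:
send_rows:
  travel:
    - [0.004, 0.006, -0.015]
    - [0.015, 0.02, -0.03]
    - [0.03, 0.042, -0.035]
    - [0.047, 0.066, -0.035]
    - [0.064, 0.09, -0.035]
    - [0.08, 0.112, -0.035]
    - [0.094, 0.131, -0.03]
    - [0.104, 0.146, -0.025]
    - [0.109, 0.153, -0.02]
    - [0.11, 0.1545, -0.02]
    - [0.11, 0.1545, -0.02]
    - [0.11, 0.1545, -0.02]
  delta_rot:
    - [0, 0, 0]
    - [0, 0, 0]
    - [0, 0, 0]
    - [0, 0, 0]
    - [0, 0, 0]
    - [0, 0, 0]
    - [0, 0, 0]
    - [0, 0, 0]
    - [0, 0, 0]
    - [0, 0, 0]
    - [0, 0, 0]
    - [0, 0, 0]
  jaw: [-1, -1, -1, -1, -1, -1, -1, -1, -1, -1, -1, -1]

```text
t: 5.05
tool_pos: [523.4, 437.5, 77.9]
tool_rot: [0.539, 0.842, -0.001, -0.0]
ft_force: [-0.5, -0.1, 0.1]
finger_gap: 0.602
grip_force: 62.6
```

Run:
```python
from h import *
snap('wrist','w3'); snap('top','t3')
P,im,d=cloud('w3'); 
plan(524.5,439,8,24.6)
```

```text
pos [523.7 437.7  78.5] t 5.15 travel m [0.0009 0.0013 0.0705] rot [-0.03  0.01  0.18]
```

View pics/w3.png

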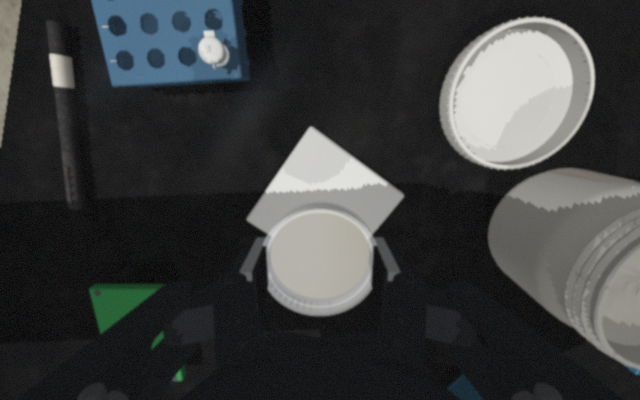

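Tile corners are at (311,127), (405,196) and (246,219), with the held dish at (320,258).

Run:
```python
from h import *
a=[ray('w3',*p,8) for p in [(311,127),(405,196),(246,219)]]
print('tile',(a[1]+a[2])/2,[np.linalg.norm(a[0]-a[i]) for i in (1,2)])
P,im,d=cloud('w3');hsv=cv2.cvtColor(im,cv2.COLOR_RGB2HSV)
# dish top rim ellipse, read off: cols 266-373, rows 207-304
print('dish', ray('w3',319.5,254,91))
```

```text
tile [526.52208153 442.42530914   8.        ] [np.float64(88.07024410779285), np.float64(87.0613611490289)]
dish [521.52709693 443.97517269  91.        ]
```

Request:
send_rows:
  travel:
    - [0, 0.001, 0.01]
    - [0.0005, 0.002, 0.028]
    - [0.0005, 0.002, 0.045]
    - [0.0005, 0.002, 0.056]
    - [0.0005, 0.002, 0.062]
    - [0.0005, 0.002, 0.066]
    - [0.0005, 0.002, 0.068]
    - [0.0005, 0.002, 0.068]
    - [0.0005, 0.002, 0.068]
  delta_rot:
    - [0, 0, 0]
    - [0, 0, 0]
    - [0, 0, 0]
    - [0, 0, 0]
    - [0, 0, 0]
    - [0, 0, 0]
    - [0, 0, 0]
    - [0, 0, 0]
    - [0, 0, 0]
  jaw: [-1, -1, -1, -1, -1, -1, -1, -1, -1]

```text
t: 5.9
tool_pos: [526.1, 440.2, 10.9]
tool_rot: [0.539, 0.842, 0.0, 0.0]
ft_force: [0.1, 0.4, 0.6]
finger_gap: 0.606
grip_force: 62.6
```

Lower to contact in small steps.

Request:
send_rows:
  travel:
    - [0, 0, 0.001]
    - [0, 0, 0.002]
    - [0, 0, 0.003]
    - [0, 0, 0.003]
    - [0, 0, 0.003]
  delta_rot:
    - [0, 0, 0]
    - [0, 0, 0]
    - [0, 0, 0]
    - [0, 0, 0]
    - [0, 0, 0]
  jaw: [-1, -1, -1, -1, -1]

```text
t: 6.32
tool_pos: [525.7, 440.0, 7.3]
tool_rot: [0.539, 0.842, 0.0, -0.0]
ft_force: [0.3, 0.1, -0.1]
finger_gap: 0.601
grip_force: 62.6
```

Request:
send_rows:
  travel:
    - [0, 0, 0.0005]
    - [0, 0, 0.001]
    - [0, 0, 0.001]
    - [0, 0, 0.001]
  delta_rot:
    - [0, 0, 0]
    - [0, 0, 0]
    - [0, 0, 0]
    - [0, 0, 0]
  jaw: [-1, -1, -1, -1]

```text
t: 6.65
tool_pos: [525.8, 440.0, 7.2]
tool_rot: [0.539, 0.842, 0.0, 0.0]
ft_force: [-3.3, -0.9, 8.6]
finger_gap: 0.605
grip_force: 63.4
```

Contact at about 9 N. Release and rise.

Request:
send_rows:
  travel:
    - [0, 0, 0]
    - [0, 0, 0]
    - [0, 0, 0]
    - [0, 0, 0]
    - [0, 0, 0]
    - [0, 0, -0.005]
    - [0, 0, -0.015]
    - [0, 0, -0.035]
    - [0, 0, -0.06]
    - [0, 0, -0.085]
    - [0, 0, -0.1]
    - [0, 0, -0.1]
  delta_rot:
    - [0, 0, 0]
    - [0, 0, 0]
    - [0, 0, 0]
    - [0, 0, 0]
    - [0, 0, 0]
    - [0, 0, 0]
    - [0, 0, 0]
    - [0, 0, 0]
    - [0, 0, 0]
    - [0, 0, 0]
    - [0, 0, 0]
    - [0, 0, 0]
  jaw: [1, 1, 1, 1, 1, 1, 1, 1, 1, 1, 1, 1]

```text
t: 7.65
tool_pos: [527.8, 441.7, 111.4]
tool_rot: [0.539, 0.842, 0.003, 0.001]
ft_force: [0.6, 1.3, 0.7]
finger_gap: 1.001
grip_force: 0.0
```

Run:
```python
from h import *
snap('wrist','w4')
cv2.imwrite('pics/c4.png',cv2.resize(cv2.imread('pics/w4.png')[100:300,200:460],None,fx=3,fy=3))
plan(429,273,100,24.7)
```

```text
pos [527.  441.  109.3] t 7.7 travel m [-0.1114 -0.1595  0.0084] rot [ 0.26 -0.07  0.1 ]
```

View pics/c4.png

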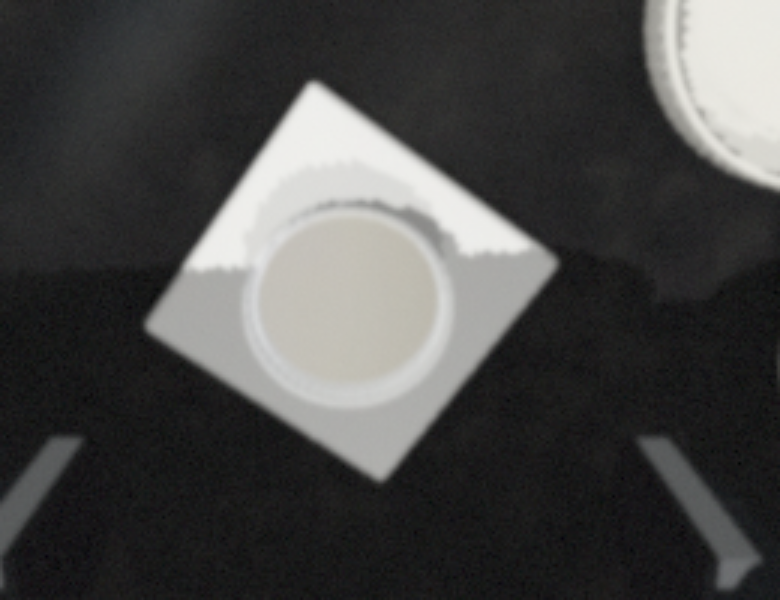

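Run:
```python
from h import *
f=lambda x,y,z: ray('w4',200+x/3,100+y/3,z)
t=[f(*p,8) for p in [(312,82),(558,262),(381,482),(147,325)]]
print('tile',sum(t)/4,[np.linalg.norm(t[i]-t[i-1]).round(1) for i in range(4)])
# outer rim of lid at z=20: left 243, right 453, top 205
l,r,tp=f(243,300,20),f(453,300,20),f(348,205,20)
print('rim width',np.linalg.norm(r-l),'mid',(l+r)/2)
dirn=np.array([-.42,.907,0]); print('centre via top edge',tp-28.5*dirn)
```

```text
tile [526.68742134 442.28349228   8.        ] [np.float64(86.7), np.float64(88.1), np.float64(88.3), np.float64(87.8)]
rim width 59.315740502576936 mid [525.45660127 443.88204718  20.        ]
centre via top edge [526.08127874 442.6900157   20.        ]
```

The dish sits flat, within about 1–2 mm of the tile's middle. Now over to the plate.

Request:
send_rows:
  travel:
    - [-0.006, -0.008, 0]
    - [-0.018, -0.025, 0]
    - [-0.034, -0.049, 0]
    - [-0.051, -0.073, 0]
    - [-0.068, -0.097, 0]
    - [-0.084, -0.12, 0.005]
    - [-0.098, -0.14, 0.012]
    - [-0.108, -0.153, 0.018]
    - [-0.112, -0.16, 0.022]
    - [-0.112, -0.16, 0.024]
    - [-0.112, -0.16, 0.024]
    - [-0.112, -0.16, 0.024]
  delta_rot:
    - [0, 0, 0]
    - [0, 0, 0]
    - [0, 0, 0]
    - [0, 0, 0]
    - [0, 0, 0]
    - [0, 0, 0]
    - [0, 0, 0]
    - [0, 0, 0]
    - [0, 0, 0]
    - [0, 0, 0]
    - [0, 0, 0]
    - [0, 0, 0]
  jaw: [1, 1, 1, 1, 1, 1, 1, 1, 1, 1, 1, 1]

```text
t: 8.7
tool_pos: [428.2, 272.0, 82.2]
tool_rot: [0.539, 0.842, 0.0, 0.0]
ft_force: [-0.2, 0.2, -0.6]
finger_gap: 1.0
grip_force: 0.0
```

Run:
```python
from h import *
snap('wrist','w5')
P,im,d=cloud('w5'); hsv=cv2.cvtColor(im,cv2.COLOR_RGB2HSV)
near=(np.hypot(P[...,0]-429,P[...,1]-273)<70)
g=near&(hsv[...,0]>45)&(hsv[...,0]<85)&(hsv[...,1]>100)
print('plate',cv2.minAreaRect(blob('w5',g,20)))
cv2.imwrite('pics/c5.png',cv2.resize(cv2.imread('pics/w5.png')[100:300,200:460],None,fx=3,fy=3))
plan(429,272,5,24.7)
```

```text
plate ((428.71783447265625, 273.9847106933594), (64.39250183105469, 96.77146911621094), 24.484167098999023)
pos [428.3 272.1  82.4] t 8.75 travel m [-0.0004  0.0005  0.0774] rot [ 0.06 -0.01  0.12]
```

View pics/c5.png

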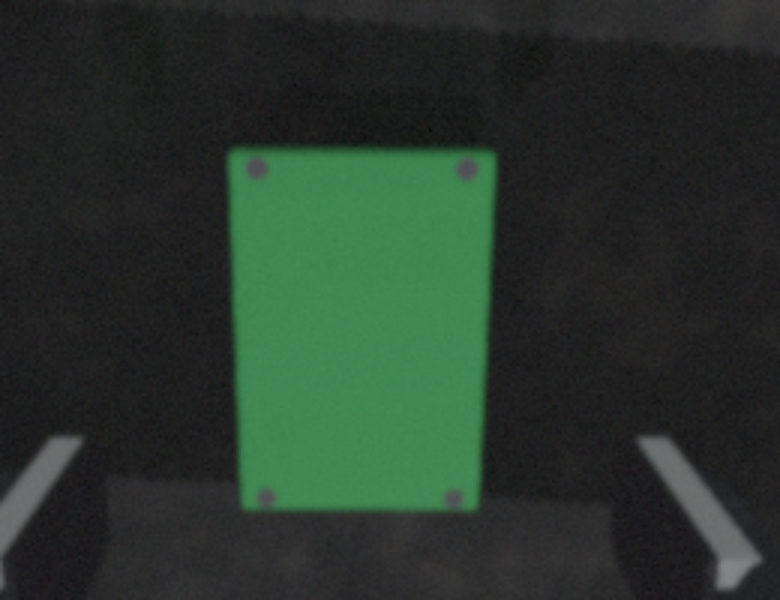

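The plate is clear and square to the jaws, centred at about (362,330) in the crop. Descend.

Request:
send_rows:
  travel:
    - [0, 0.0005, 0.01]
    - [0, 0.0005, 0.028]
    - [-0.0005, 0.0005, 0.046]
    - [-0.0005, 0.0005, 0.06]
    - [-0.0005, 0.0005, 0.069]
    - [-0.0005, 0.0005, 0.074]
    - [-0.0005, 0.0005, 0.076]
    - [-0.0005, 0.0005, 0.076]
    - [-0.0005, 0.0005, 0.076]
  delta_rot:
    - [0, 0, 0]
    - [0, 0, 0]
    - [0, 0, 0]
    - [0, 0, 0]
    - [0, 0, 0]
    - [0, 0, 0]
    - [0, 0, 0]
    - [0, 0, 0]
    - [0, 0, 0]
  jaw: [1, 1, 1, 1, 1, 1, 1, 1, 1]

```text
t: 9.5
tool_pos: [428.5, 271.2, 6.7]
tool_rot: [0.539, 0.842, 0.0, 0.0]
ft_force: [-1.1, 0.8, 0.8]
finger_gap: 1.002
grip_force: 0.0
```

Request:
send_rows:
  travel:
    - [0, 0, 0.001]
    - [0, 0, 0.0015]
    - [0, 0, 0.0015]
    - [0, 0, 0.0015]
    - [0, 0, 0.0015]
    - [0, 0, 0.0015]
    - [0, 0, 0.0015]
    - [0, 0, 0.0015]
    - [0, 0, 0.0015]
    - [0, 0, 0.0015]
  delta_rot:
    - [0, 0, 0]
    - [0, 0, 0]
    - [0, 0, 0]
    - [0, 0, 0]
    - [0, 0, 0]
    - [0, 0, 0]
    - [0, 0, 0]
    - [0, 0, 0]
    - [0, 0, 0]
    - [0, 0, 0]
  jaw: [1, -0.3, -1, -1, -1, -1, -1, -1, -1, -1]

```text
t: 10.33
tool_pos: [428.4, 271.1, 5.6]
tool_rot: [0.539, 0.842, 0.0, 0.0]
ft_force: [-2.3, 0.2, 8.9]
finger_gap: 0.728
grip_force: 63.7
```

Request:
send_rows:
  travel:
    - [0, 0, -0.001]
    - [0, 0, -0.003]
    - [0, 0, -0.007]
    - [0, 0, -0.015]
    - [0, 0, -0.03]
    - [0, 0, -0.05]
    - [0, 0, -0.075]
    - [0, 0, -0.105]
    - [0, 0, -0.135]
    - [0, 0, -0.16]
    - [0, 0, -0.175]
    - [0, 0, -0.18]
  delta_rot:
    - [0, 0, 0]
    - [0, 0, 0]
    - [0, 0, 0]
    - [0, 0, 0]
    - [0, 0, 0]
    - [0, 0, 0]
    - [0, 0, 0]
    - [0, 0, 0]
    - [0, 0, 0]
    - [0, 0, 0]
    - [0, 0, 0]
    - [0, 0, 0]
  jaw: [-1, -1, -1, -1, -1, -1, -1, -1, -1, -1, -1, -1]

```text
t: 11.33
tool_pos: [429.4, 271.7, 188.2]
tool_rot: [0.539, 0.842, 0.002, 0.001]
ft_force: [-0.4, -0.1, -1.6]
finger_gap: 0.724
grip_force: 65.5
```

Run:
```python
from h import *
snap('wrist','w6'); m,im,d=snap('side','s6')
a=cv2.imread('pics/w6.png')[100:400,140:500]; b=cv2.imread('pics/s6.png')[60:210,220:340]
c=np.zeros((400,800,3),np.uint8); c[:400,:480]=cv2.resize(a,(480,400)); c[:400,480:800]=cv2.resize(b,(320,400)); cv2.imwrite('pics/c6.png',c)
P,im,d=cloud('t0'); hsv=cv2.cvtColor(im,cv2.COLOR_RGB2HSV);v,u=np.mgrid[0:400,0:640]
g=(hsv[...,0]>45)&(hsv[...,0]<85)&(hsv[...,1]>110)&(abs(u-455)<25)&(abs(v-213)<20)
print('pile top',cv2.minAreaRect(blob('t0',g,24)))
plan(406,-366,240,7)
```

```text
pile top ((406.786865234375, -361.3775634765625), (69.68059539794922, 102.40982055664062), 5.113079071044922)
pos [428.5 271.1 185.9] t 11.4333 travel m [-0.5689 -0.2876 -0.0549] rot [ 0.12 -0.03 17.8 ]
```

View pics/c6.png

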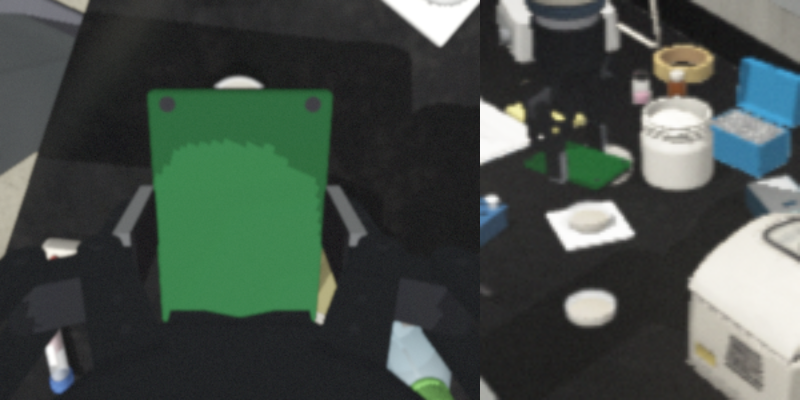

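The plate is held level, the lower dish is undisturbed and the upper dish sits on the tile. Carry high across to the pile.

Request:
send_rows:
  travel:
    - [-0.004, -0.002, -0.02]
    - [-0.016, -0.008, -0.04]
    - [-0.036, -0.018, -0.052]
    - [-0.062, -0.031, -0.055]
    - [-0.092, -0.046, -0.055]
    - [-0.124, -0.063, -0.055]
    - [-0.156, -0.079, -0.055]
    - [-0.188, -0.095, -0.055]
    - [-0.218, -0.11, -0.055]
    - [-0.244, -0.123, -0.055]
    - [-0.264, -0.133, -0.055]
    - [-0.276, -0.139, -0.055]
  delta_rot:
    - [0, 0, 0]
    - [0, 0, 0]
    - [0, 0, 0]
    - [0, 0, 0]
    - [0, 0, 0]
    - [0, 0, 0]
    - [0, 0, 0]
    - [0, 0, 0]
    - [0, 0, 0]
    - [0, 0, 0]
    - [0, 0, 0]
    - [0, 0, 0]
  jaw: [-1, -1, -1, -1, -1, -1, -1, -1, -1, -1, -1, -1]

```text
t: 12.43
tool_pos: [416.5, -40.0, 238.3]
tool_rot: [0.539, 0.842, -0.001, -0.001]
ft_force: [1.1, 0.7, -1.0]
finger_gap: 0.728
grip_force: 65.9
```

```bash
python3 -c "
from h import *
plan(406,-364,240,6.5)"
```

```text
pos [416.5 -40.  238.3] t 12.4333 travel m [-0.2899 -0.145  -0.0015] rot [-0.15 -0.02 18.21]
```

Request:
send_rows:
  travel:
    - [-0.008, -0.004, 0]
    - [-0.024, -0.012, 0]
    - [-0.048, -0.024, 0]
    - [-0.076, -0.038, 0]
    - [-0.106, -0.053, 0]
    - [-0.138, -0.069, 0]
    - [-0.17, -0.085, 0]
    - [-0.202, -0.101, 0]
    - [-0.232, -0.116, 0]
    - [-0.26, -0.13, 0]
    - [-0.28, -0.14, 0]
    - [-0.29, -0.145, 0]
  delta_rot:
    - [0, 0, 1]
    - [0, 0, 2]
    - [0, 0, 3.5]
    - [0, 0, 5]
    - [0, 0, 7]
    - [0, 0, 9]
    - [0, 0, 11]
    - [0, 0, 13]
    - [0, 0, 15]
    - [0, 0, 16.5]
    - [0, 0, 17.5]
    - [0, 0, 18.2]
  jaw: [-1, -1, -1, -1, -1, -1, -1, -1, -1, -1, -1, -1]

```text
t: 13.43
tool_pos: [407.4, -364.0, 238.4]
tool_rot: [0.666, 0.746, -0.0, -0.001]
ft_force: [0.3, -0.4, -1.2]
finger_gap: 0.734
grip_force: 65.9
```

Request:
send_rows:
  travel:
    - [-0.008, 0, 0]
    - [-0.024, 0, 0.005]
    - [-0.044, 0, 0.015]
    - [-0.064, 0, 0.025]
    - [-0.08, 0, 0.035]
    - [-0.086, 0, 0.04]
    - [-0.086, 0, 0.04]
    - [-0.086, 0, 0.04]
    - [-0.086, 0, 0.04]
  delta_rot:
    - [0, 0, 0]
    - [0, 0, 0]
    - [0, 0, 0]
    - [0, 0, 0]
    - [0, 0, 0]
    - [0, 0, 0]
    - [0, 0, 0]
    - [0, 0, 0]
    - [0, 0, 0]
  jaw: [-1, -1, -1, -1, -1, -1, -1, -1, -1]

```text
t: 14.18
tool_pos: [417.8, -446.5, 200.1]
tool_rot: [0.665, 0.747, 0.0, -0.0]
ft_force: [0.6, 0.6, -0.2]
finger_gap: 0.728
grip_force: 65.9
```

Run:
```python
from h import *
s=env.read_state(); snap('wrist','w7')
P,im,d=cloud('w7'); hsv=cv2.cvtColor(im,cv2.COLOR_RGB2HSV)
gr=(hsv[...,0]>45)&(hsv[...,0]<85)&(hsv[...,1]>100)
for n,m,z in (('pile',gr&(P[...,2]<60),24),('held',gr&(P[...,2]>120),s['tool_pos'][2]+14.4)):
    v,u=np.nonzero(m); b=blob('w7',m,z); print(n,m.sum(),u.min(),u.max(),v.min(),v.max(),np.median(P[m][:,2]),cv2.minAreaRect(b))
    cs,_=cv2.findContours(m.astype(np.uint8),0,2);c=max(cs,key=cv2.contourArea); print(cv2.approxPolyDP(c,4,True)[:,0].tolist())
plan(406,-364,60,6.5)
```

```text
pile 6165 250 381 49 322 22.093578698596332 ((408.0435485839844, -360.6671447753906), (66.97379302978516, 97.77581787109375), 6.045313835144043)
[[289, 49], [289, 146], [347, 147], [351, 51], [343, 59], [343, 50]]
held 21183 250 388 50 341 212.43361593764797 ((417.75726318359375, -443.193115234375), (62.64767074584961, 95.304931640625), 6.641911029815674)
[[251, 169], [264, 340], [269, 333], [316, 338], [370, 333], [374, 341], [387, 170]]
pos [ 417.9 -446.6  200.4] t 14.2333 travel m [ 0.0834 -0.0023  0.1404] rot [0.02 0.01 0.15]
```

```bash
cat > fit.py <<'E'
from h import *
def plate_pose(fn,mask,z,back=True):
    """per-edge line fits in the world plane z"""
    m=cv2.morphologyEx(mask.astype(np.uint8),cv2.MORPH_OPEN,np.ones((5,5)))
    b=blob(fn,m,z); r=cv2.minAreaRect(b); a=np.radians(r[2]); c0=np.array(r[0])
    if r[1][0]>r[1][1]: a-=np.pi/2
    ex=np.array([np.cos(a),np.sin(a)]); ey=np.array([-ex[1],ex[0]])
    q=(b-c0)@np.stack([ex,ey],1); out={}
    for n,i,s,L in (('x-',0,-1,32),('x+',0,1,32),('y-',1,-1,48),('y+',1,1,48)):
        o=1-i; k=(s*q[:,i]>L-5)&(abs(q[:,o])<(48-8 if i==0 else 32-6))
        p=np.polyfit(q[k,o],q[k,i],1); out[n]=(p[1],np.degrees(np.arctan(p[0]))*(-1 if i==0 else 1),k.sum())
    cx=(out['x-'][0]+out['x+'][0])/2; cy=(out['y-'][0]+out['y+'][0])/2
    print('centre',(c0+cx*ex+cy*ey).round(2),'size',round(out['x+'][0]-out['x-'][0],1),round(out['y+'][0]-out['y-'][0],1),'base deg',np.degrees(a).round(2),{n:(round(v[1],2),v[2]) for n,v in out.items()})
if __name__=='__main__':
    P,im,d=cloud('w7'); hsv=cv2.cvtColor(im,cv2.COLOR_RGB2HSV)
    gr=(hsv[...,0]>45)&(hsv[...,0]<85)&(hsv[...,1]>100)
    plate_pose('w7',gr&(P[...,2]<60),24)
    plate_pose('w7',gr&(P[...,2]>120),214.6)
    P,im,d=cloud('t0'); hsv=cv2.cvtColor(im,cv2.COLOR_RGB2HSV);v,u=np.mgrid[0:400,0:640]
    plate_pose('t0',(hsv[...,0]>45)&(hsv[...,0]<85)&(hsv[...,1]>110)&(abs(u-455)<25)&(abs(v-213)<20),24)
E
python3 fit.py
```

```text
Traceback (most recent call last):
  File "fit.py", line 17, in <module>
    plate_pose('w7',gr&(P[...,2]<60),24)
    ~~~~~~~~~~^^^^^^^^^^^^^^^^^^^^^^^^^^
  File "fit.py", line 11, in plate_pose
    p=np.polyfit(q[k,o],q[k,i],1); out[n]=(p[1],np.degrees(np.arctan(p[0]))*(-1 if i==0 else 1),k.sum())
TypeError: expected non-empty vector for x
```

```bash
sed -i 's/np.uint8),0,2)/np.uint8),0,1)/' h.py; python3 fit.py
```

```text
centre [ 407.93 -360.47] size 65.0 94.9 base deg 5.32 {'x-': (np.float64(-0.42), np.int64(80)), 'x+': (np.float64(1.29), np.int64(91)), 'y-': (np.float64(0.14), np.int64(55)), 'y+': (np.float64(0.35), np.int64(56))}
centre [ 417.72 -441.18] size 61.1 90.5 base deg 6.67 {'x-': (np.float64(0.47), np.int64(147)), 'x+': (np.float64(0.5), np.int64(147)), 'y-': (np.float64(-0.02), np.int64(98)), 'y+': (np.float64(0.05), np.int64(116))}
centre [ 406.44 -362.24] size 65.0 95.9 base deg 5.53 {'x-': (np.float64(-2.1), np.int64(27)), 'x+': (np.float64(1.51), np.int64(26)), 'y-': (np.float64(-2.19), np.int64(15)), 'y+': (np.float64(-0.0), np.int64(17))}
```

```bash
python3 -c "
from h import *
plan(407.9,-361.7,45,5.65)"
```

```text
pos [ 417.9 -446.6  200.4] t 14.2333 travel m [ 8.550e-02 -1.000e-04  1.554e-01] rot [0.02 0.01 1.  ]
```

Request:
send_rows:
  travel:
    - [0.008, 0, 0.005]
    - [0.024, 0, 0.02]
    - [0.044, 0, 0.04]
    - [0.064, 0, 0.062]
    - [0.078, 0, 0.085]
    - [0.0845, 0, 0.107]
    - [0.0855, 0, 0.127]
    - [0.0855, 0, 0.143]
    - [0.0855, 0, 0.152]
    - [0.0855, 0, 0.155]
    - [0.0855, 0, 0.155]
    - [0.0855, 0, 0.155]
  delta_rot:
    - [0, 0, 0.2]
    - [0, 0, 0.4]
    - [0, 0, 0.6]
    - [0, 0, 0.8]
    - [0, 0, 1]
    - [0, 0, 1]
    - [0, 0, 1]
    - [0, 0, 1]
    - [0, 0, 1]
    - [0, 0, 1]
    - [0, 0, 1]
    - [0, 0, 1]
  jaw: [-1, -1, -1, -1, -1, -1, -1, -1, -1, -1, -1, -1]

```text
t: 15.23
tool_pos: [408.2, -362.8, 45.6]
tool_rot: [0.672, 0.741, 0.0, 0.001]
ft_force: [-0.3, -0.0, -1.2]
finger_gap: 0.732
grip_force: 65.9
```

Run:
```python
from h import *
snap('wrist','w8')
P,im,d=cloud('w8'); hsv=cv2.cvtColor(im,cv2.COLOR_RGB2HSV)
for v in range(140,182): print(v,[tuple(im[v,u].tolist()) for u in (300,320,340)],[d[v,u].round() for u in (300,320,340)],P[v,320].round(1))
plan(407.9,-361.7,21.6,5.65)
```

```text
140 [(48, 48, 51), (54, 54, 53), (50, 53, 52)] [np.float32(185.0), np.float32(185.0), np.float32(186.0)] [ 403.6 -306.    -1.8]
141 [(50, 52, 53), (53, 57, 56), (54, 54, 53)] [np.float32(184.0), np.float32(185.0), np.float32(186.0)] [ 403.6 -306.6   -1.6]
142 [(52, 54, 52), (50, 52, 52), (50, 53, 51)] [np.float32(187.0), np.float32(185.0), np.float32(185.0)] [ 403.7 -307.2   -1.5]
143 [(49, 51, 50), (47, 49, 47), (50, 55, 50)] [np.float32(187.0), np.float32(185.0), np.float32(185.0)] [ 403.7 -307.9   -1.5]
144 [(48, 51, 52), (46, 50, 45), (47, 50, 47)] [np.float32(186.0), np.float32(184.0), np.float32(186.0)] [ 403.8 -308.4    0. ]
145 [(50, 49, 52), (44, 44, 44), (38, 43, 41)] [np.float32(186.0), np.float32(185.0), np.float32(185.0)] [ 403.9 -309.1   -1. ]
146 [(43, 43, 44), (39, 41, 38), (36, 37, 38)] [np.float32(187.0), np.float32(187.0), np.float32(186.0)] [ 403.9 -309.9   -2.8]
147 [(43, 40, 43), (34, 37, 31), (26, 32, 28)] [np.float32(186.0), np.float32(186.0), np.float32(187.0)] [ 404.  -310.4   -1.2]
148 [(35, 39, 37), (37, 38, 36), (29, 35, 32)] [np.float32(187.0), np.float3
[... 3810 characters left out ...]
.float32(131.0), np.float32(0.0)] [ 404.5 -317.4   57.8]
178 [(116, 213, 145), (112, 210, 139), (112, 209, 140)] [np.float32(132.0), np.float32(131.0), np.float32(131.0)] [ 404.5 -317.8   58.1]
179 [(116, 212, 143), (111, 210, 139), (109, 207, 137)] [np.float32(131.0), np.float32(132.0), np.float32(132.0)] [ 404.6 -318.5   57.3]
180 [(115, 212, 143), (113, 210, 139), (111, 209, 138)] [np.float32(130.0), np.float32(131.0), np.float32(131.0)] [ 404.6 -318.7   58.2]
181 [(116, 212, 143), (113, 210, 140), (110, 208, 138)] [np.float32(132.0), np.float32(132.0), np.float32(132.0)] [ 404.7 -319.3   57.5]
pos [ 408.4 -363.    45.8] t 15.2833 travel m [ 0.0013 -0.0004  0.0242] rot [ 0.06  0.07 -0.05]
```

Run:
```python
from h import *
P,im,d=cloud('w8'); hsv=cv2.cvtColor(im,cv2.COLOR_RGB2HSV)
gr=(hsv[...,0]>45)&(hsv[...,0]<85)&(hsv[...,1]>100)
for v,z in ((157,24),(158,24),(159,24),(160,24),(170,60),(172,60),(176,60)):
    G=im[v].astype(float); s=G[:,1]-G[:,0]
    u=np.nonzero(gr[v,230:420])[0]+230
    a,b=u.min(),u.max(); th=s[310:330].mean()/2
    sub=lambda i,j:i+(th-s[i])/(s[j]-s[i])*(j-i)
    i=a-4+np.argmax(s[a-4:a+5]>th); A=sub(i-1,i); j=b+4
    while s[j]<th: j-=1
    B=sub(j,j+1); l,r=ray('w8',A,v,z),ray('w8',B,v,z); m=(l+r)/2
    print(v,z,round(A,2),round(B,2),np.linalg.norm(r-l).round(2),m.round(2))
# front edge slopes: subpixel row of top-edge (pile) and held lower edge
def slope(lo,hi,th,z):
    us=np.arange(295,346,3); q=[]
    for u in us:
        g=im[lo:hi,u,1].astype(float); k=np.argmax(g>th); v=lo+k-1+(th-g[k-1])/(g[k]-g[k-1]); q.append(ray('w8',u,v,z)[:2])
    q=np.array(q); p=np.polyfit(q[:,0],q[:,1],1); print('front edge deg',np.degrees(np.arctan(p[0])).round(2),'y at 404',np.polyval(p,404).round(2))
slope(150,160,110,24); slope(166,174,150,60.0)
```

```text
157 24 261.85 373.25 63.19 [ 402.81 -313.34   24.  ]
158 24 261.63 373.52 63.53 [ 402.88 -313.9    24.  ]
159 24 261.54 373.48 63.63 [ 402.89 -314.47   24.  ]
160 24 261.65 373.5 63.64 [ 402.99 -315.04   24.  ]
170 60 249.71 388.8 62.21 [ 403.8  -313.79   60.  ]
172 60 249.49 389.2 62.61 [ 403.93 -314.7    60.  ]
176 60 249.5 389.09 62.81 [ 404.09 -316.52   60.  ]
front edge deg 5.48 y at 404 -312.21
front edge deg 5.52 y at 404 -313.29
```

Yaw matches (5.5° on both plates). The held plate needs about +1.0 mm along tool x and −0.9 mm along tool y, so I'll lower with that correction.

Request:
send_rows:
  travel:
    - [0.0005, -0.0005, 0]
    - [0.001, -0.0009, 0.003]
    - [0.001, -0.0009, 0.009]
    - [0.001, -0.0009, 0.015]
    - [0.001, -0.0009, 0.019]
    - [0.001, -0.0009, 0.0215]
    - [0.001, -0.0009, 0.0215]
    - [0.001, -0.0009, 0.0215]
  delta_rot:
    - [0, 0, 0]
    - [0, 0, 0]
    - [0, 0, 0]
    - [0, 0, 0]
    - [0, 0, 0]
    - [0, 0, 0]
    - [0, 0, 0]
    - [0, 0, 0]
  jaw: [-1, -1, -1, -1, -1, -1, -1, -1]

```text
t: 15.95
tool_pos: [406.6, -361.5, 22.9]
tool_rot: [0.672, 0.741, 0.0, -0.0]
ft_force: [-0.4, -0.8, -1.6]
finger_gap: 0.729
grip_force: 65.9
```

Request:
send_rows:
  travel:
    - [0, 0, 0.0005]
    - [0, 0, 0.001]
    - [0, 0, 0.001]
    - [0, 0, 0.001]
  delta_rot:
    - [0, 0, 0]
    - [0, 0, 0]
    - [0, 0, 0]
    - [0, 0, 0]
  jaw: [-1, -1, -1, -1]

```text
t: 16.28
tool_pos: [406.9, -361.7, 22.4]
tool_rot: [0.672, 0.741, 0.0, 0.0]
ft_force: [-0.3, 0.7, -0.6]
finger_gap: 0.725
grip_force: 65.9
```

Request:
send_rows:
  travel:
    - [0, 0, 0.0005]
    - [0, 0, 0.001]
    - [0, 0, 0.001]
    - [0, 0, 0.001]
  delta_rot:
    - [0, 0, 0]
    - [0, 0, 0]
    - [0, 0, 0]
    - [0, 0, 0]
  jaw: [-1, -1, -1, -1]

```text
t: 16.62
tool_pos: [406.9, -361.7, 21.7]
tool_rot: [0.672, 0.741, -0.0, 0.0]
ft_force: [-0.6, 1.3, 6.6]
finger_gap: 0.728
grip_force: 66.5
```

Run:
```python
from h import *
snap('wrist','w9')
P,im,d=cloud('w9')
for v in range(146,180): print(v,im[v,[300,320,340],1].tolist(),P[v,[300,340],1:].round(1).tolist())
```

```text
146 [47, 53, 54] [[-307.5, -3.1], [-305.2, -2.6]]
147 [49, 55, 57] [[-307.9, -1.9], [-305.8, -3.3]]
148 [49, 54, 51] [[-308.5, -2.5], [-306.3, -2.6]]
149 [52, 53, 56] [[-309.0, -2.0], [-306.9, -2.5]]
150 [52, 53, 54] [[-309.4, -0.6], [-307.4, -2.3]]
151 [45, 48, 47] [[-310.3, -2.9], [-307.9, -1.7]]
152 [36, 40, 42] [[-310.8, -2.6], [-308.5, -2.3]]
153 [35, 34, 35] [[-311.4, -2.9], [-309.1, -2.7]]
154 [39, 38, 37] [[-311.9, -2.5], [-309.7, -2.2]]
155 [35, 36, 41] [[-312.5, -2.1], [-310.3, -3.1]]
156 [35, 38, 39] [[-313.0, -2.0], [-310.7, -1.3]]
157 [32, 39, 44] [[-313.7, -2.8], [-311.5, -3.2]]
158 [50, 54, 63] [[-313.9, -0.1], [-311.4, 1.8]]
159 [70, 84, 92] [[-288.6, 162.5], [-311.4, 5.4]]
160 [89, 95, 100] [[-313.7, 8.0], [-311.6, 7.9]]
161 [85, 89, 95] [[-313.9, 10.2], [-311.9, 9.3]]
162 [81, 80, 84] [[-313.9, 13.1], [-311.7, 14.1]]
163 [89, 92, 94] [[-313.6, 17.8], [-311.7, 17.5]]
164 [93, 99, 98] [[-313.6, 20.6], [-311.8, 20.2]]
165 [81, 85, 84] [[-313.6, 23.8], [-311.6, 24.2]]
166 [78, 82, 83] [[-313.7, 25.6], [-311.9, 25.3]]
167 [94, 98, 96] [[-313.5, 29.4], [-311.6, 29.5]]
168 [122, 123, 124] [[-313.4, 32.6], [-311.7, 32.1]]
169 [153, 152, 150] [[-313.6, 33.7], [-311.9, 33.6]]
170 [178, 180, 178] [[-314.1, 33.7], [-312.5, 32.7]]
171 [198, 196, 196] [[-314.5, 34.0], [-312.8, 33.2]]
172 [206, 206, 203] [[-314.8, 34.8], [-312.9, 35.2]]
173 [212, 210, 206] [[-315.2, 34.8], [-313.6, 34.2]]
174 [214, 211, 208] [[-315.9, 33.9], [-314.0, 34.2]]
175 [213, 211, 208] [[-316.5, 33.2], [-314.5, 34.2]]
176 [213, 211, 209] [[-316.6, 34.9], [-315.0, 33.8]]
177 [213, 212, 208] [[-317.5, 33.2], [-315.5, 33.9]]
178 [213, 211, 208] [[-317.9, 33.1], [-315.8, 34.4]]
179 [213, 211, 209] [[-318.1, 34.4], [-316.1, 35.4]]
```

The front faces are flush (y constant from z 8 to 33). Release, rise and check.

Request:
send_rows:
  travel:
    - [0, 0, 0]
    - [0, 0, 0]
    - [0, 0, 0]
    - [0, 0, 0]
    - [0, 0, 0]
    - [0, 0, -0.005]
    - [0, 0, -0.015]
    - [0, 0, -0.03]
    - [0, 0, -0.05]
    - [0, 0, -0.07]
    - [0, 0, -0.08]
    - [0, 0, -0.08]
  delta_rot:
    - [0, 0, 0]
    - [0, 0, 0]
    - [0, 0, 0]
    - [0, 0, 0]
    - [0, 0, 0]
    - [0, 0, 0]
    - [0, 0, 0]
    - [0, 0, 0]
    - [0, 0, 0]
    - [0, 0, 0]
    - [0, 0, 0]
    - [0, 0, 0]
  jaw: [1, 1, 1, 1, 1, 1, 1, 1, 1, 1, 1, 1]

```text
t: 17.67
tool_pos: [408.2, -362.8, 104.2]
tool_rot: [0.672, 0.741, -0.0, 0.002]
ft_force: [1.1, 0.3, 0.0]
finger_gap: 1.003
grip_force: 0.0
```

Request:
send_rows:
  travel:
    - [0, 0.01, -0.01]
    - [0, 0.03, -0.03]
    - [0, 0.055, -0.045]
    - [0, 0.08, -0.05]
    - [0, 0.1, -0.05]
    - [0, 0.11, -0.05]
    - [0, 0.11, -0.05]
    - [0, 0.11, -0.05]
    - [0, 0.11, -0.05]
  delta_rot:
    - [0, 0, 0]
    - [0, 0, 0]
    - [0, 0, 0]
    - [0, 0, 0]
    - [0, 0, 0]
    - [0, 0, 0]
    - [0, 0, 0]
    - [0, 0, 0]
    - [0, 0, 0]
  jaw: [1, 1, 1, 1, 1, 1, 1, 1, 1]

```text
t: 18.42
tool_pos: [514.7, -350.6, 150.3]
tool_rot: [0.672, 0.741, -0.0, -0.001]
ft_force: [-0.5, -0.4, 0.3]
finger_gap: 0.998
grip_force: 0.0
```

Run:
```python
from h import *
s=env.read_state(); print(s['t'],s['tool_pos'])
snap('wrist','w10'); snap('side','s10'); snap('top','t10')
a=np.radians(5.5); ex=np.array([np.cos(a),np.sin(a)]); ey=np.array([-ex[1],ex[0]]); c=np.array([407,-362])
for fn in ('w10','s10'):
    P,im,d=cloud(fn); hsv=cv2.cvtColor(im,cv2.COLOR_RGB2HSV)
    g=(hsv[...,0]>45)&(hsv[...,0]<85)&(hsv[...,1]>100)&(np.hypot(P[...,0]-407,P[...,1]+362)<75)
    q=P[g]; l=(q[:,:2]-c)@np.stack([ex,ey],1); z=q[:,2]; print(fn,g.sum(),'top z',np.percentile(z,60).round(1))
    for lo,hi in ((0,6),(6,11),(11,16),(16,20),(20,24),(24,28),(28,31)):
        k=(z>lo)&(z<hi)
        for n,i,sg in (('x-',0,-1),('x+',0,1),('y-',1,-1),('y+',1,1)):
            kk=k&(sg*l[:,i]>(27 if i==0 else 42))&(abs(l[:,1-i])<(40 if i==0 else 26))
            if kk.sum()>8: print(lo,hi,n,kk.sum(),np.median(l[kk,i]).round(2),end=' | ')
    print()
P,im,d=cloud('w10');hsv=cv2.cvtColor(im,cv2.COLOR_RGB2HSV)
from fit import plate_pose
plate_pose('w10',(hsv[...,0]>45)&(hsv[...,0]<85)&(hsv[...,2]>150)&(hsv[...,1]>90)&(P[...,2]>30)&(np.hypot(P[...,0]-407,P[...,1]+362)<75),36)
```

```text
18.4167 [ 514.70354415 -350.57832715  150.30122285]
w10 8086 top z 34.0
0 6 x+ 47 34.79 | 0 6 y+ 11 50.11 | 6 11 x+ 326 33.6 | 6 11 y+ 39 49.77 | 11 16 x+ 32 32.9 | 16 20 x+ 86 32.83 | 16 20 y+ 55 49.67 | 20 24 x+ 193 32.14 | 24 28 x+ 11 32.48 | 28 31 x+ 71 32.59 | 28 31 y+ 49 49.82 | 
s10 1495 top z 34.7
0 6 x- 15 -28.35 | 0 6 y- 18 -48.2 | 6 11 x- 50 -29.04 | 6 11 y- 16 -48.46 | 11 16 x- 16 -30.1 | 11 16 y- 22 -48.12 | 16 20 x- 34 -30.76 | 16 20 y- 16 -48.19 | 20 24 x- 55 -30.59 | 20 24 y- 21 -47.78 | 24 28 x- 17 -30.95 | 24 28 y- 9 -48.29 | 28 31 x- 21 -31.17 | 28 31 y- 12 -48.17 | 
centre [ 408.41 -359.28] size 61.2 93.2 base deg 5.6 {'x-': (np.float64(-0.85), np.int64(95)), 'x+': (np.float64(-0.28), np.int64(93)), 'y-': (np.float64(0.81), np.int64(55)), 'y+': (np.float64(0.06), np.int64(57))}
```

The upper plate is flush with the pile to within about 0.5 mm on every side, and the gripper is clear. Handing in.

```bash
python3 -c "
from h import *
print(env.sign_off())"
```

```text
the job is handed in; nothing more can be done
None
```

The job is handed in, at about 18.5 s of the 72 s allowed: the upper dish lies flat within about 2 mm of the white tile's centre, and the spacer plate sits squarely on the pile, with its edges lined up to about 0.5 mm.

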